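# Hold the flask down on the touch mixer

## Task

Lift the dust cap off the touch mixer and stand it, plug side down, on the bench beside the mixer; then take the round-bottomed flask out of its cork ring and set it upright in the mixer's sprung ring. Press the flask down until the ring is flush with the grey collar around it, and finish still holding it pressed down like that, because the mixer runs only while pressed. Leave the conical flask, the amber bottle and the beaker standing where they are.

Things in the scene. Friction and masses are not known exactly. Their poses are not given: they have to be found in the camera images.
- mixer: touch mixer, fixed to the bench: white housing 130 x 130 mm, its flat top 70 mm above the bench; on top stands a grey round collar (outer diameter 116, inner 104 mm) whose rim is 95 mm above the bench. Origin: centre of its underside, under the collar's axis; z up. It stands to the left or right ahead of the robot, the cork ring on the other side; the bench midway between them, about 0.49 m straight ahead of the robot, is free
- cradle (a joint): how far the sprung steel ring is pressed straight down into the collar (m): 0 = fully up, its top 26 mm proud of the collar's rim; 0.026 = flush; 0.029 = hard stop. It springs back up when let go. Downward push on the ring needed: 3.5 N before it starts to sink, 10 N when flush; a flask's own weight does not sink it
- seat (a point): centre of the steel ring's top face (moves with the ring; 121 mm above the bench when fully up, 95 mm when flush); z up. The ring is 12 mm thick, outer diameter 96, inner 60 mm. A seated flask touches the hole's upper edge, its bulb centre then 26.5 mm above this point
- cap_knob (a point): middle of the upright knob of the loose grey dust cap (70 g): knob 22 mm in diameter and 44 mm tall, on a disc 90 mm in diameter and 8 mm thick, with a plug 54 mm in diameter and 10 mm deep below. The point lies 22 mm above the disc's top face and 40 mm above the plug's underside; z along the knob, up. At the start the disc lies on the ring and the plug hangs loosely in its hole; it lifts straight off. Once on the bench it stands on the plug, this point 40 mm above the bench
- cap: the same dust cap; origin at the centre of the plug's underside, z up along the knob
- flask_neck (a point): middle of the neck of the loose round-bottomed flask of clear glass (about 250 g, a few white pellets in it): plain neck 28 mm in diameter, a lip 33 mm in diameter 25 mm above this point, rubber stopper up to 38 mm above it; the bulb's top is 40 mm below it. z along the neck, up. Grasp it here
- flask_bulb (a point): centre of that flask's round bulb, 80 mm in diameter, 80 mm below the neck point; its underside is 40 mm lower. z along the neck, up
- flask: the same flask; origin at the lowest point of the bulb, z up along the neck; 158 mm tall in all
- cork_ring: cork ring in which the flask stands at the start, fixed to the bench: outer diameter 92, hole 54, height 25 mm. Origin: centre of its underside. The flask lifts straight out
- conical: conical flask of clear glass, stoppered, 74 mm wide at the foot and 111 mm tall, loose: leave alone. Origin: centre of its underside
- amber: amber bottle with a white cap, 54 mm in diameter, 105 mm tall, loose: leave alone. Origin: centre of its underside
- beaker: small empty glass beaker, 60 mm wide, 75 mm tall, loose: leave alone. Origin: centre of its underside
There are look-alikes about, which are no part of the job. Leave any red look-alike of the flask alone.

How it is judged:
On the way, in this order (a step that is already met when the one before it is completed fails the run):
1. the dust cap stands on the bench, plug down, clear of the mixer and let go (height (world z) of cap_knob below 0.045 m and angle between cap_knob's own z axis and vertical below 0.15 rad and horizontal distance between cap_knob and seat above 0.09 m and linear speed of cap below 0.03 m/s and contact force between each of the arm, the fingers and cap below 0.1 N), for 0.2 s.
2. the flask is lifted out of the cork ring (z of flask_bulb in the frame of cork_ring above 0.1 m), for 0.1 s.
3. the flask sits upright in the ring and is held pressed down (value of joint cradle above 0.02 m and horizontal distance between flask_bulb and seat below 0.008 m and z of flask_bulb in the frame of seat below 0.033 m and angle between flask_neck's own z axis and vertical below 0.2 rad and contact force between flask and mixer above 5 N and contact force between any of the fingers, the arm and flask above 1 N), for 0.3 s.
At the end, for the whole second after the job is handed in: Flask held by the robot, upright within 0.2 rad, bulb seated in the ring (within 8 mm of centre), pushing over 5 N, the ring at least 20 mm down (flush is 26). The cap stands plug down on the bench, 90 mm or more from the ring axis, still and let go. It stays so for the last second (all of step 1 and all of step 3); the arm keeps its last pose, push and grip.
It fails at once if the conical flask is knocked over or shifted by more than 25 mm (distance of conical from where it was at the start of the episode above 0.025 m or angle between conical's own z axis and vertical above 0.3 rad).
It fails at once if the amber bottle is knocked over or shifted by more than 25 mm (distance of amber from where it was at the start of the episode above 0.025 m or angle between amber's own z axis and vertical above 0.3 rad).
It fails at once if the beaker is knocked over or shifted by more than 25 mm (distance of beaker from where it was at the start of the episode above 0.025 m or angle between beaker's own z axis and vertical above 0.3 rad).
It also fails if it takes over 51 s, if anything falls off the work surface, if the arm or the gripper's body presses on something with over 40 N, if the wrist force passes 120 N, or if a joint passes its speed limit or range.

## Robot

A 6-joint arm with a two-finger parallel gripper is mounted at the origin on the work surface. World frame = base frame: x ahead of the robot, y to its left, z up, the work surface at z = 0. Lengths are in m, angles in rad, forces in N, time in s.
With the tool pointing down it reaches from about 0.3 to 0.875 m from the base axis. Payload 6.4 kg.
Tool frame: the origin (TCP) lies between the finger pads; the fingertips stand 25 mm ahead of it and the grasp point (between the pads) lies 6 mm ahead of it; y points along the fingers, x is the direction in which the jaws open and shut, and the axes are right-handed (so a half turn about y gives the same grasp; the last joint's range is limited). The gripper opens to 85 mm and grips with 20 to 120 N. Pads are 22 mm wide; open, the fingers measure 114 mm over their backs; the gripper's body (76 mm by 85 mm) begins 54 mm behind the grasp point. The pads swing forward as they close: fully open they stand 13 mm farther back than shut.
Start: joints at [1.042, 0.181, 1.607, -0, 1.354, -0.206], TCP at [0.182, 0.545, 0.256] pointing down, gripper open.
Joint ranges: [-2.99, 2.99], [-0.89, 2.07], [0.3, 2.58], [-1.14, 4.28], [0, 2.63], [-3.12, 3.12]. Speed limits (rad/s): [2.57, 2.57, 3.01, 3.14, 3.14, 3.14].

## Interface

Orientations are given as a unit quaternion [w, x, y, z].
In Python, from bench import ctrl, vision, ticket, find_in, regions_of, pinpoint gives the robot as it stands.
- The arm moves only by the tool apply_moves, never from a script. Its argument "increments" is a list of rows, each an object of numbers: "x", "y", "z": the shift along the tool's x, y, z in cm; "ax", "ay", "az": the turn, a rotation vector about the tool's x, y, z in rad; "grip": the closure, from 0 (fully open) to 1 (shut). A call has 1 to 12 rows; each row is the pose to reach, as a shift and turn from the pose measured when the call began, along the tool's axes at that moment; what a row does not reach only later rows make up. A row lasts 1/8 s, in which the tool goes at most 62.5 mm and 10.7 degrees, less where a joint would pass 70% of its speed; a pose out of reach is approached as far as the arm can. A call with a gripper value outside its range is refused whole. The fingers move at their own pace and stop on an object; the grip force is fixed at half the most. Time passes only in rows, so rows that repeat a pose let the fingers close. It gives the time, the measured TCP pose, the force and the opening at its end, in the units of the state.
- ctrl.get_obs(): the state, without advancing time (a new reading comes with each control period).
- vision.camera(name): name is "side" or "top" or "wrist"; returns the picture (400x640x3 uint8, red, green, blue); there is no depth.
- vision.camera_params(name): a dict with "intrinsics" (3x3 intrinsics, pixels), "k1" (the pictures are not rectified: a ray, as slopes to the right and down, at radius r is drawn at 1 + k1 r^2 times it, then the intrinsics apply), "R" (3x3) and "t" (3): a world point X has camera coordinates R X + t. Camera axes: x right, y down, z forward; pixel columns grow to the right and rows downward; lengths in m; the calibration is good to about 2 mm. A picture is of the moment at which its call begins: read the wrist's pose just before it. camera_params takes no time and is no camera call; for the wrist camera it gives the pose at the moment of the call.
- ticket.hand_in(): hands the job in, once; it reports no verdict.
Trained networks look in the newest picture that a camera, given by its name, has taken for a name from the list of things; names that differ only in an ending like _2 or _b are one class to them, and where a whole thing is asked for, a point or a joint stands for the part that bears it (a point fixed in the world has none). Each returns a list of dicts, best first, with "p" (0 to 1); they miss things now and then, are a little off and sometimes report something else, mostly with a low value. They report only what shows in the picture. A call takes as long as a camera call. They do not tell look-alikes from the thing itself.
- find_in(camera, query): "rect" ([centre column, centre row, width, height] in pixels, round what is visible of it).
- regions_of(camera, query): "mask" (400x640 bool, what is visible of it) and "rect" ([centre column, centre row, width, height] in pixels, round what is visible of it).
- pinpoint(camera, query): "xy" ([column, row] in pixels: a listed point, or the origin of a listed thing).
The state is a dict: "time_s": time; "q": joint angles; "dq": joint speeds; "joint_efforts": joint torques, N m; "eef_pos": TCP position; "eef_rot": TCP orientation; "wrist_force": force on the tool from outside, world axes, zero at the start; "torque": the same for the moment, N m; "opening": opening from 0.0 (shut) to 1.0 (fully open).
Only numpy, scipy, OpenCV 4.12 (cv2) and the standard library are available. Lean on these libraries where they do the work, as an engineer would, in place of code of your own. Each camera call takes 0.05 s, during which the arm holds its last target.

## Working session

There is one attempt and no reset: what is moved stays moved. The work goes in short steps, Python scripts to look and compute and a tool call to move; the robot and the scene stay as the last step left them, time stands still between calls to the robot, and variables do not carry over. Pictures are saved under pics/ and viewed, and the job is handed in when it is done.

Besides the shell and the picture viewer there is one more tool, called after ">>>" as name(argument=value, ...) on one line, values as JSON. apply_moves: Moves the arm, as the interface text tells. Its arguments: {"type":"object","properties":{"increments":{"type":"array","items":{"type":"object","properties":{"x":{"type":"number"},"y":{"type":"number"},"z":{"type":"number"},"ax":{"type":"number"},"ay":{"type":"number"},"az":{"type":"number"},"grip":{"type":"number"}}}}},"required":["increments"]}

```bash
mkdir -p pics; ls; python3 - <<'E'
from bench import ctrl, vision
import cv2, numpy as np
np.set_printoptions(precision=4,suppress=True)
print(ctrl.get_obs())
for n in("side","top","wrist"):
    im=vision.camera(n); cv2.imwrite(f"pics/a_{n}.png",im[:,:,::-1]); print(n,vision.camera_params(n))
E
```

```text
pics
{'time_s': 0.0, 'q': array([ 1.0417,  0.1816,  1.608 ,  0.    ,  1.3538, -0.2063]), 'dq': array([ 0.0008, -0.0002, -0.0004, -0.0006, -0.0015,  0.0005]), 'joint_efforts': array([  0.0016, -44.4886, -35.1334,  -0.0003,   0.0092,  -0.    ]), 'eef_pos': array([0.1821, 0.5449, 0.2554]), 'eef_rot': array([-0.5736,  0.5741,  0.4126, -0.4137]), 'wrist_force': array([-0.7162, -0.4635,  0.5184]), 'torque': array([-0.0166, -0.0123,  0.0045]), 'opening': 0.9972392262342029}
side {'intrinsics': array([[386.2303,   0.    , 321.196 ],
       [  0.    , 386.2303, 197.9773],
       [  0.    ,   0.    ,   1.    ]]), 'k1': -0.040048821909903165, 'R': array([[ 0.7619, -0.6476,  0.0125],
       [-0.4391, -0.5306, -0.725 ],
       [ 0.4761,  0.5469, -0.6886]]), 't': array([-0.4279,  0.3065,  0.7611])}
top {'intrinsics': array([[432.2837,   0.    , 317.129 ],
       [  0.    , 432.2837, 193.0348],
       [  0.    ,   0.    ,   1.    ]]), 'k1': -0.052301901742145045, 'R': array([[ 0.0302, -0.9995, -0.0007],
       [-0.9853, -0.0297, -0.1683],
       [ 0.1682,  0.0058, -0.9857]]), 't': array([-0.0055,  0.5767,  1.2318])}
wrist {'intrinsics': array([[283.9713,   0.    , 320.5515],
       [  0.    , 283.9713, 196.2026],
       [  0.    ,   0.    ,   1.    ]]), 'k1': -0.03905833909367375, 'R': array([[ 0.3167,  0.9485, -0.0023],
       [ 0.9142, -0.3046,  0.2672],
       [ 0.2527, -0.0868, -0.9636]]), 't': array([-0.5749, -0.0339,  0.3783])}
```

View pics/a_top.png

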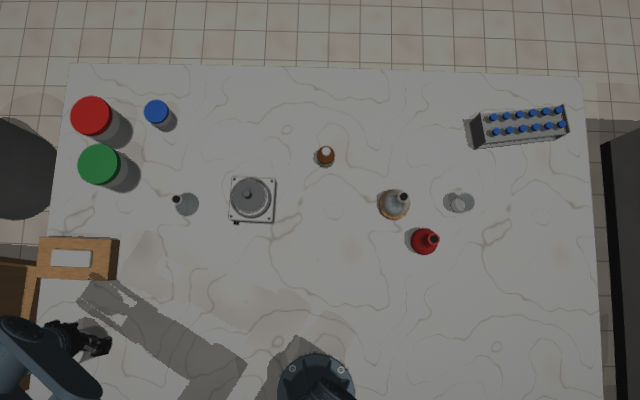

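View pics/a_side.png

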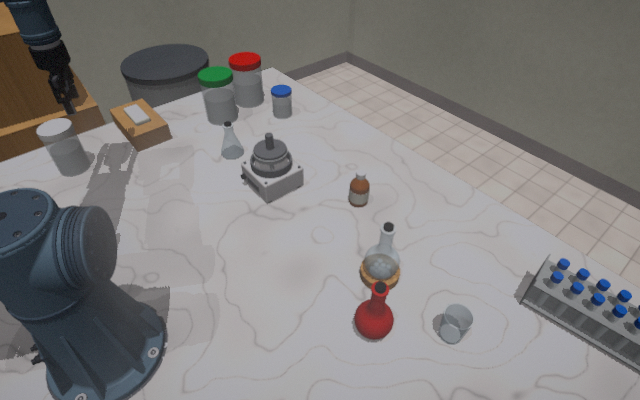

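View pics/a_wrist.png

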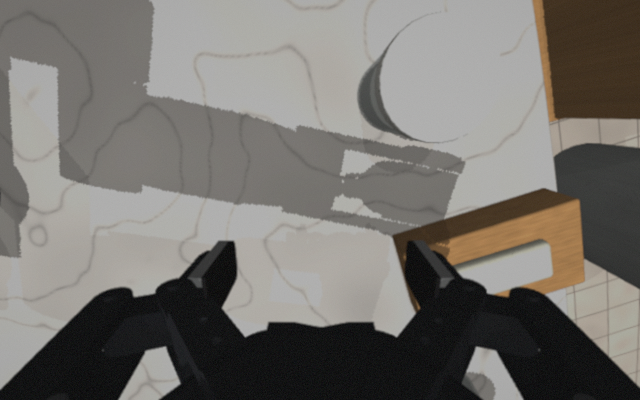

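The top view shows the mixer at (250,199), the flask in cork at (395,203) with its stopper at (403,197), the red look-alike at (425,240), the conical flask at (185,203), amber at (326,156) and the beaker at (458,201). The side view agrees: knob (268,140), flask stopper (389,228), red flask (375,320).

```bash
cat > h.py <<'E'
from bench import ctrl, vision, ticket, find_in, regions_of, pinpoint
import cv2, numpy as np
from scipy.spatial.transform import Rotation as Ro
np.set_printoptions(precision=4,suppress=True)
def ray(cp,xy):
    K=cp["intrinsics"]; d=np.array([(xy[0]-K[0,2])/K[0,0],(xy[1]-K[1,2])/K[1,1]])
    u=d.copy()
    for _ in range(20): u=d/(1+cp["k1"]*(u@u))
    R=cp["R"]; return -R.T@cp["t"], R.T@np.array([u[0],u[1],1.])
def proj(cp,X):
    c=cp["R"]@np.asarray(X,float)+cp["t"]; u=c[:2]/c[2]; u=u*(1+cp["k1"]*(u@u)); K=cp["intrinsics"]
    return np.array([K[0,0]*u[0]+K[0,2],K[1,1]*u[1]+K[1,2]])
def atz(cp,xy,z):
    o,d=ray(cp,xy); return o+d*(z-o[2])/d[2]
def tri(l):
    A=np.zeros((3,3));b=np.zeros(3)
    for cp,xy in l:
        o,d=ray(cp,xy); d=d/np.linalg.norm(d); P=np.eye(3)-np.outer(d,d); A+=P;b+=P@o
    X=np.linalg.solve(A,b); return X,[np.linalg.norm(proj(cp,X)-xy) for cp,xy in l]
def tool():
    o=ctrl.get_obs(); q=o["eef_rot"]; return o,np.array(o["eef_pos"]),Ro.from_quat([q[1],q[2],q[3],q[0]]).as_matrix()
def todo(target,wantx=None):
    o,p,R=tool(); print("pos",p,"\nR\n",R); d=R.T@(np.array(target)-p); print("shift cm",d*100)
E
python3 - <<'E'
from h import *
T=vision.camera_params("top");S=vision.camera_params("side")
print(tool()[2])
Z={"cap_knob":.143,"seat":.121,"mixer":0,"flask_neck":None,"flask_bulb":None,"cork_ring":0,"conical":0,"amber":0,"beaker":0}
vision.camera("top");vision.camera("side")
for n,z in Z.items():
    a=pinpoint("top",n);b=pinpoint("side",n)
    print(n,[(r["p"],r["xy"]) for r in a[:3]],[(r["p"],r["xy"]) for r in b[:3]])
    for r in a[:2]:
        for s in b[:2]:
            X,e=tri([(T,np.array(r["xy"])),(S,np.array(s["xy"]))]); print("  ",X,e, atz(T,r["xy"],z)[:2] if z is not None else "", atz(S,s["xy"],z)[:2] if z is not None else "")
print(ctrl.get_obs()["time_s"])
E
```

```text
[[ 0.3173 -0.0007 -0.9483]
 [ 0.9483 -0.0012  0.3173]
 [-0.0013 -1.      0.0003]]
cap_knob [(0.73, [247.6, 191.0])] [(0.58, [273.9, 143.3])]
   [0.5623 0.2029 0.1378] [np.float64(0.3694315172154162), np.float64(0.3769669108241357)] [0.5605 0.2025] [0.5592 0.1962]
seat [(0.53, [247.6, 197.1])] [(0.62, [274.6, 148.5]), (0.4, [271.6, 153.2])]
   [0.5534 0.2007 0.1247] [np.float64(2.8885478534548374), np.float64(2.9635132585649533)] [0.547  0.2053] [0.5633 0.2014]
   [0.5518 0.2062 0.1072] [np.float64(1.068103639324234), np.float64(1.0974604124830758)] [0.547  0.2053] [0.5447 0.1891]
mixer [(0.68, [257.2, 206.2])] [(0.93, [272.2, 181.1])]
   [0.5367 0.1902 0.0247] [np.float64(0.5680486581705798), np.float64(0.5986788181828806)] [0.5385 0.1946] [0.5532 0.2139]
flask_neck [(0.85, [398.4, 200.2]), (0.55, [431.9, 238.9])] [(0.98, [385.7, 234.8]), (0.58, [380.7, 296.3]), (0.38, [269.7, 181.0])]
   [ 0.5506 -0.2146  0.1389] [np.float64(1.1775009806247192), np.float64(1.5479218720463428)]  
   [ 0.5696 -0.2428 -0.0761] [np.float64(4.75965664147987), np.float64(6.247881317801733)]  
   [ 0.4443 
[... 1472 characters left out ...]
09] [np.float64(36.68172958618585), np.float64(41.06947463515424)] [ 0.695  -0.0206] [0.6391 0.3374]
   [ 0.5139 -0.1741  0.2367] [np.float64(2.976294435350063), np.float64(3.862607505134308)] [ 0.555  -0.2191] [ 0.6947 -0.0054]
   [ 0.4323 -0.1231  0.3891] [np.float64(32.948736363555504), np.float64(42.989991750480016)] [ 0.555  -0.2191] [0.6391 0.3374]
beaker [(0.76, [457.3, 204.6]), (0.72, [391.5, 204.6])] [(0.71, [449.0, 330.0])]
   [ 0.5586 -0.4151  0.0114] [np.float64(0.6799128773465556), np.float64(1.0164512724770545)] [ 0.5619 -0.4203] [ 0.5639 -0.412 ]
   [ 0.6332 -0.3184 -0.2016] [np.float64(22.74410696697181), np.float64(31.60788005191264)] [ 0.5559 -0.2169] [ 0.5639 -0.412 ]
1.15
```

```bash
python3 - <<'E'
from h import *
todo([0.553,0.202,0.29])
im=vision.camera("top"); c=cv2.resize(im[160:240,200:300],None,fx=8,fy=8,interpolation=cv2.INTER_CUBIC)[:600]
cv2.imwrite("pics/b_top.png",c[:,:,::-1])
c=cv2.resize(im[170:260,370:480],None,fx=6.5,fy=6.5,interpolation=cv2.INTER_CUBIC)[:600]
cv2.imwrite("pics/b_top2.png",c[:,:,::-1])
C=vision.camera_params("wrist"); print("cam",-C["R"].T@C["t"])
E
```

```text
pos [0.1824 0.5453 0.2563] 
R
 [[ 0.3172 -0.     -0.9484]
 [ 0.9484 -0.      0.3172]
 [-0.     -1.      0.    ]]
shift cm [-20.8033  -3.3719 -46.0389]
cam [0.1176 0.568  0.3729]
```

View pics/b_top.png

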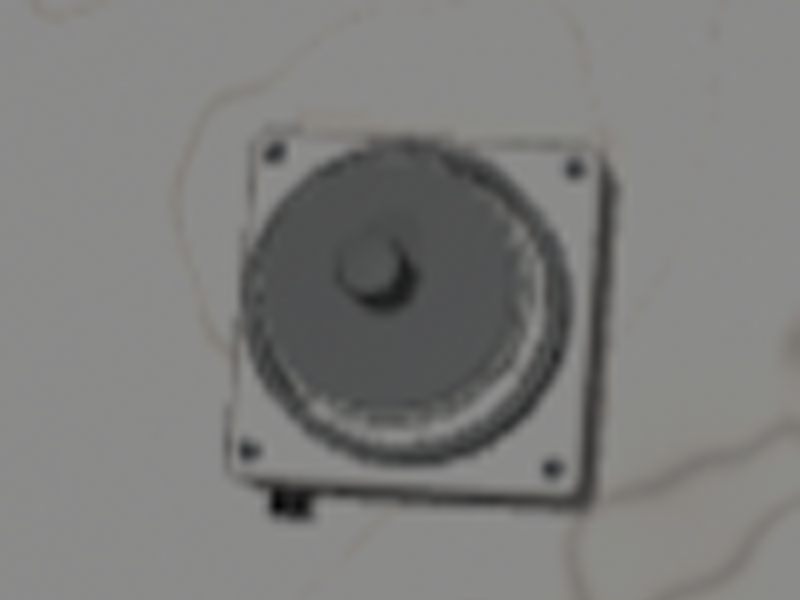

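View pics/b_top2.png

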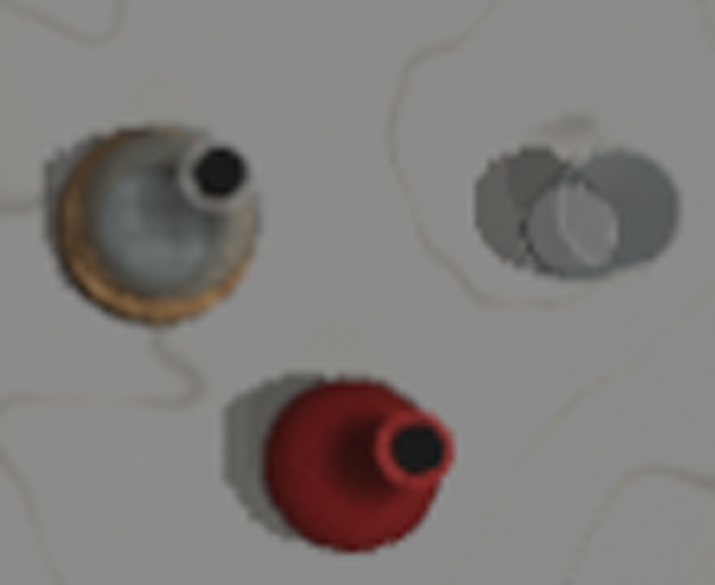

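The zoomed top crop shows the collar's outer circle centred at about (250.6,197.4), the housing screws centred at (251.2,198.3), the knob top at (245.9,192.4), and the flask stopper at (403.3,196.1).

```bash
python3 - <<'E'
from h import *
T=vision.camera_params("top")
for n,xy,z in[("collar",(250.56,197.4),.095),("screws",(251.2,198.3),.07),("knobtop",(245.9,192.4),.165),("stopper",(403.3,196.1),.1725),("redstop",(433.6,238.7),.158),("cork",(394,203.8),.0125)]: print(n,atz(T,xy,z))
E
```

```text
collar [0.5504 0.2011 0.095 ]
screws [0.5517 0.2032 0.07  ]
knobtop [0.5528 0.2032 0.165 ]
stopper [ 0.5542 -0.2194  0.1725]
redstop [ 0.4438 -0.3032  0.158 ]
cork [ 0.5567 -0.2224  0.0125]
```

>>> apply_moves(increments=[{"x":-3,"y":-3.4,"z":-6},{"x":-6,"y":-4,"z":-12},{"x":-9,"y":-4,"z":-18},{"x":-12,"y":-4,"z":-24},{"x":-14.5,"y":-4,"z":-30},{"x":-17,"y":-4,"z":-36},{"x":-19,"y":-4,"z":-42},{"x":-20.8,"y":-4,"z":-46},{"x":-20.8,"y":-4,"z":-46},{"x":-20.8,"y":-4,"z":-46}])

```text
invalid input
```

>>> apply_moves(increments=[{"x":-3,"y":-3.4,"z":-6,"ax":0,"ay":0,"az":0,"grip":0},{"x":-6,"y":-4,"z":-12,"ax":0,"ay":0,"az":0,"grip":0},{"x":-9,"y":-4,"z":-18,"ax":0,"ay":0,"az":0,"grip":0},{"x":-12,"y":-4,"z":-24,"ax":0,"ay":0,"az":0,"grip":0},{"x":-14.5,"y":-4,"z":-30,"ax":0,"ay":0,"az":0,"grip":0},{"x":-17,"y":-4,"z":-36,"ax":0,"ay":0,"az":0,"grip":0},{"x":-19,"y":-4,"z":-42,"ax":0,"ay":0,"az":0,"grip":0},{"x":-20.8,"y":-4,"z":-46,"ax":0,"ay":0,"az":0,"grip":0},{"x":-20.8,"y":-4,"z":-46,"ax":0,"ay":0,"az":0,"grip":0},{"x":-20.8,"y":-4,"z":-46,"ax":0,"ay":0,"az":0,"grip":0}])

```text
time_s: 2.45
eef_pos: [0.5528, 0.2017, 0.2959]
eef_rot: [0.574, -0.574, -0.412, 0.413]
wrist_force: [0.1, -0.2, -0.1]
opening: 0.999
```

```bash
python3 - <<'E'
from h import *
C=vision.camera_params("wrist")
im=vision.camera("wrist"); cv2.imwrite("pics/c_wrist.png",im[:,:,::-1])
for X in [(.5528,.2032,.165),(.55,.2025,.095),(.5528,.2032,.121)]: print(proj(C,X))
print(pinpoint("wrist","cap_knob")[:2],pinpoint("wrist","seat")[:2])
E
```

```text
[321.3139 195.7418]
[319.861  177.4112]
[321.2526 184.6772]
[{'xy': [324.3, 187.5], 'p': 0.73}] []
```

View pics/c_wrist.png

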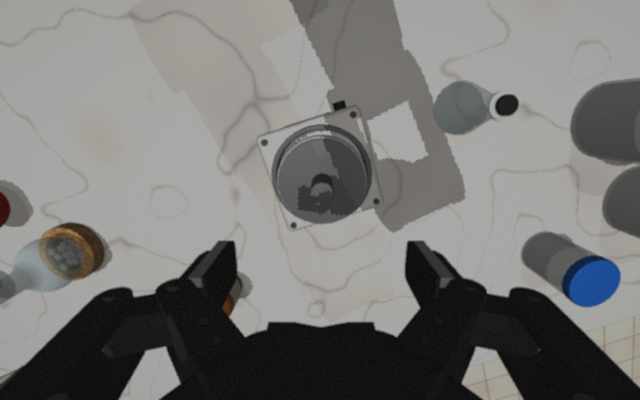

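```bash
python3 - <<'E'
from h import *
im=cv2.imread("pics/c_wrist.png")
c=cv2.resize(im[100:240,250:390],None,fx=4.2,fy=4.2,interpolation=cv2.INTER_CUBIC); c=cv2.convertScaleAbs(c,alpha=1.8)
cv2.imwrite("pics/c2.png",c)
E
```

```text
(no output)
```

View pics/c2.png

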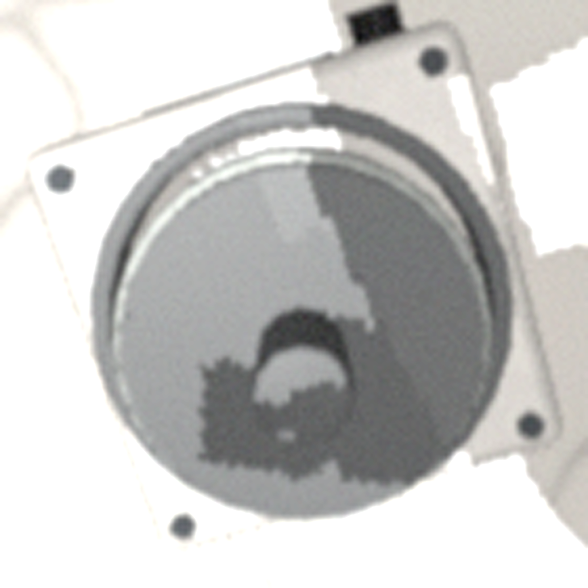

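```bash
python3 - <<'E'
from h import *
C=vision.camera_params("wrist")
f=lambda x,y:(250+(x+.5)/4.2-.5,100+(y+.5)/4.2-.5)
for n,p,z in[("knob",(300,393),.165),("disc",(303,336),.129),("collar",(302.5,310.5),.095),("screws",((60+433+530+182)/4,(180+61+425+526)/4),.07)]: print(n,atz(C,f(*p),z))
o,p,R=tool(); print(p); 
E
```

```text
knob [0.5494 0.2055 0.165 ]
disc [0.5451 0.2077 0.129 ]
collar [0.5454 0.2076 0.095 ]
screws [0.5464 0.207  0.07  ]
[0.5516 0.2034 0.2964]
```

```bash
python3 - <<'E'
from h import *
C=vision.camera_params("wrist");T=vision.camera_params("top")
f=lambda x,y:(250+(x+.5)/4.2-.5,100+(y+.5)/4.2-.5)
print(atz(C,f(300,393),.173),atz(T,(245.9,192.4),.173))
for _ in range(3): print(vision.camera("top").shape,ctrl.get_obs()["eef_pos"])
todo([.551,.204,.215])
E
```

```text
[0.5474 0.2061 0.173 ] [0.5514 0.2018 0.173 ]
(400, 640, 3) [0.5516 0.2035 0.2965]
(400, 640, 3) [0.5517 0.2035 0.2965]
(400, 640, 3) [0.5518 0.2033 0.2966]
pos [0.5518 0.2033 0.2966] 
R
 [[ 0.3154  0.0003 -0.949 ]
 [ 0.949   0.0001  0.3154]
 [ 0.0002 -1.     -0.0002]]
shift cm [0.0345 8.1585 0.0992]
```

>>> apply_moves(increments=[{"x":0,"y":4,"z":0.15,"ax":0,"ay":0,"az":0,"grip":0},{"x":0,"y":8,"z":0.3,"ax":0,"ay":0,"az":0,"grip":0},{"x":0,"y":8,"z":0.3,"ax":0,"ay":0,"az":0,"grip":0}])

```text
time_s: 3.12
eef_pos: [0.5461, 0.2047, 0.2134]
eef_rot: [0.574, -0.572, -0.412, 0.416]
wrist_force: [0.3, 0.7, 0.0]
opening: 0.997
```

```bash
python3 - <<'E'
from h import *
C=vision.camera_params("wrist");im=vision.camera("wrist"); print(C,tool()[1])
c=cv2.resize(im[60:380,180:460],None,fx=1.8,fy=1.8,interpolation=cv2.INTER_CUBIC); c=cv2.convertScaleAbs(c,alpha=1.8)
cv2.imwrite("pics/d_w.png",c[:,:,::-1])
im=vision.camera("side")
c=cv2.resize(im[80:240,200:340],None,fx=3.7,fy=3.7,interpolation=cv2.INTER_CUBIC); c=cv2.convertScaleAbs(c,alpha=1.6)
cv2.imwrite("pics/d_s.png",c[:,:,::-1])
E
```

```text
{'intrinsics': array([[283.9713,   0.    , 320.5515],
       [  0.    , 283.9713, 196.2026],
       [  0.    ,   0.    ,   1.    ]]), 'k1': -0.03905833909367375, 'R': array([[ 0.3137,  0.9495, -0.004 ],
       [ 0.9168, -0.3018,  0.2616],
       [ 0.2472, -0.0857, -0.9652]]), 't': array([-0.3657, -0.4599,  0.2192])} [0.5479 0.2048 0.216 ]
```

View pics/d_w.png

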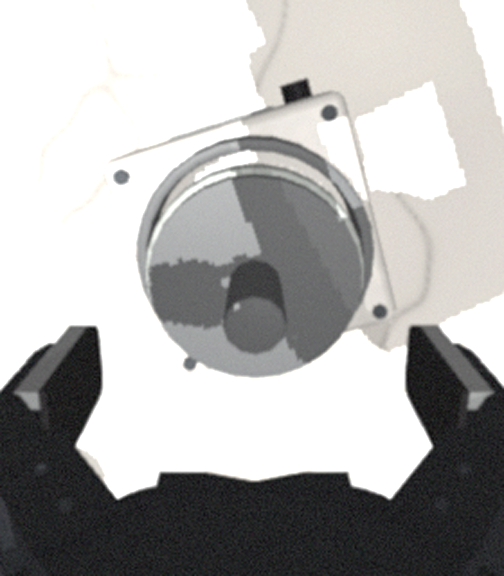

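View pics/d_s.png

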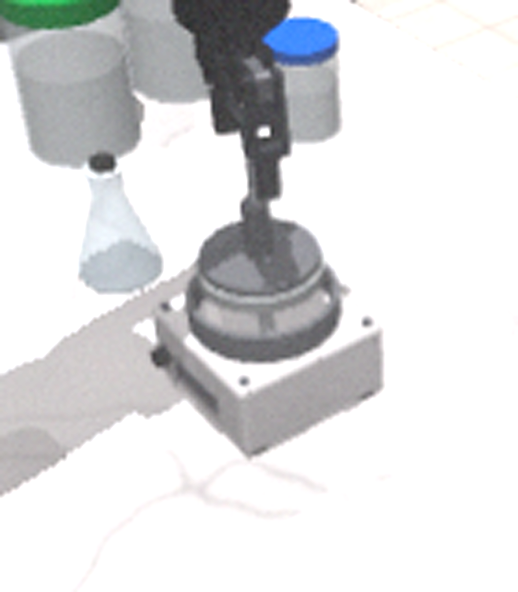

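```bash
python3 - <<'E'
from h import *
C=vision.camera_params("wrist");S=vision.camera_params("side");T=vision.camera_params("top")
f=lambda x,y:(180+(x+.5)/1.8-.5,60+(y+.5)/1.8-.5)
k=f(255,326);print("knob",k,atz(C,k,.173),"disc",atz(C,f(255,271),.129),"screws",atz(C,f((121+330+380+190)/4,(177+112+311+364)/4),.07))
s=(200+266/3.7-.5,80+314.5/3.7-.5); print("side screws",atz(S,s,.07), "tri",tri([(T,np.array([251.2,198.3])),(S,np.array(s))]))
# knob directly under TCP would be at:
o,p,R=tool(); print(p,proj(C,[p[0],p[1],.173]))
E
```

```text
knob (321.44444444444446, 240.88888888888889) [0.5543 0.2047 0.173 ] disc [0.5494 0.2065 0.129 ] screws [0.5521 0.2059 0.07  ]
side screws [0.5501 0.2044 0.07  ] tri (array([0.5508, 0.2036, 0.0703]), [np.float64(0.3509186587192747), np.float64(0.3634966720191038)])
[0.5492 0.2048 0.2178] [319.0321 233.608 ]
```

```bash
python3 - <<'E'
from h import *
todo([.552,.2045,.158])
E
```

```text
pos [0.5492 0.2048 0.2178] 
R
 [[ 0.3146  0.0012 -0.9492]
 [ 0.9492  0.0003  0.3146]
 [ 0.0007 -1.     -0.0011]]
shift cm [ 0.0522  5.9782 -0.2683]
```

>>> apply_moves(increments=[{"x":0.05,"y":2,"z":-0.3,"ax":0,"ay":0,"az":0,"grip":0},{"x":0.05,"y":4,"z":-0.3,"ax":0,"ay":0,"az":0,"grip":0},{"x":0.05,"y":6,"z":-0.3,"ax":0,"ay":0,"az":0,"grip":0},{"x":0.05,"y":6,"z":-0.3,"ax":0,"ay":0,"az":0,"grip":0},{"x":0.05,"y":6,"z":-0.3,"ax":0,"ay":0,"az":0,"grip":1},{"x":0.05,"y":6,"z":-0.3,"ax":0,"ay":0,"az":0,"grip":1},{"x":0.05,"y":6,"z":-0.3,"ax":0,"ay":0,"az":0,"grip":1},{"x":0.05,"y":6,"z":-0.3,"ax":0,"ay":0,"az":0,"grip":1},{"x":0.05,"y":6,"z":-0.3,"ax":0,"ay":0,"az":0,"grip":1},{"x":0.05,"y":6,"z":-0.3,"ax":0,"ay":0,"az":0,"grip":1}])

```text
time_s: 4.47
eef_pos: [0.5526, 0.2045, 0.1582]
eef_rot: [-0.573, 0.574, 0.415, -0.413]
wrist_force: [-0.0, -0.7, 3.5]
opening: 0.243
```

```bash
python3 - <<'E'
from h import *
o,p,R=tool();print(p,R,o["wrist_force"],o["opening"])
im=vision.camera("wrist")
c=cv2.convertScaleAbs(im[100:400,140:500],alpha=1.8); c=cv2.resize(c,None,fx=1.5,fy=1.5)
cv2.imwrite("pics/e_w.png",c[:,:,::-1])
E
```

```text
[0.5526 0.2045 0.1582] [[ 0.3146  0.0021 -0.9492]
 [ 0.9492  0.0004  0.3146]
 [ 0.0011 -1.     -0.0018]] [-0.0002 -0.6537  3.5303] 0.2425798697355714
```

View pics/e_w.png

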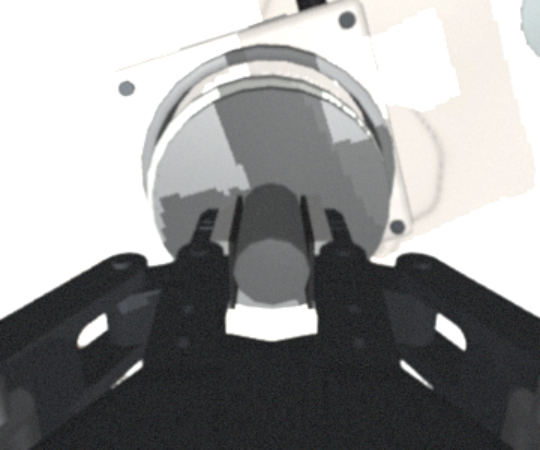

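>>> apply_moves(increments=[{"x":0,"y":-2,"z":0,"ax":0,"ay":0,"az":0,"grip":1},{"x":0,"y":-4.5,"z":0,"ax":0,"ay":0,"az":0,"grip":1},{"x":0,"y":-6,"z":0,"ax":0,"ay":0,"az":0,"grip":1},{"x":-4,"y":-6,"z":0,"ax":0,"ay":0,"az":0,"grip":1},{"x":-9,"y":-6,"z":0,"ax":0,"ay":0,"az":0,"grip":1},{"x":-14,"y":-6,"z":-0.3,"ax":0,"ay":0,"az":0,"grip":1},{"x":-18.5,"y":-5,"z":-0.5,"ax":0,"ay":0,"az":0,"grip":1},{"x":-21,"y":-2,"z":-0.5,"ax":0,"ay":0,"az":0,"grip":1},{"x":-21.4,"y":2,"z":-0.5,"ax":0,"ay":0,"az":0,"grip":1},{"x":-21.4,"y":6,"z":-0.5,"ax":0,"ay":0,"az":0,"grip":1},{"x":-21.4,"y":8.5,"z":-0.5,"ax":0,"ay":0,"az":0,"grip":1},{"x":-21.4,"y":8.5,"z":-0.5,"ax":0,"ay":0,"az":0,"grip":1}])

```text
time_s: 6.02
eef_pos: [0.488, 0.0002, 0.0708]
eef_rot: [0.575, -0.572, -0.413, 0.414]
wrist_force: [-0.1, -0.6, -1.1]
opening: 0.241
```

```bash
python3 - <<'E'
from h import *
o,p,R=tool();print(p,R,o["wrist_force"],o["opening"])
for n in ("side","top"):
  im=vision.camera(n); c=cv2.convertScaleAbs(im,alpha=1.6); cv2.imwrite(f"pics/f_{n}.png",c[:,:,::-1])
E
```

```text
[0.488  0.0002 0.0708] [[ 0.3148 -0.0033 -0.9491]
 [ 0.9492  0.0018  0.3148]
 [ 0.0007 -1.      0.0037]] [-0.118  -0.5957 -1.1076] 0.24113206128333703
```

View pics/f_side.png

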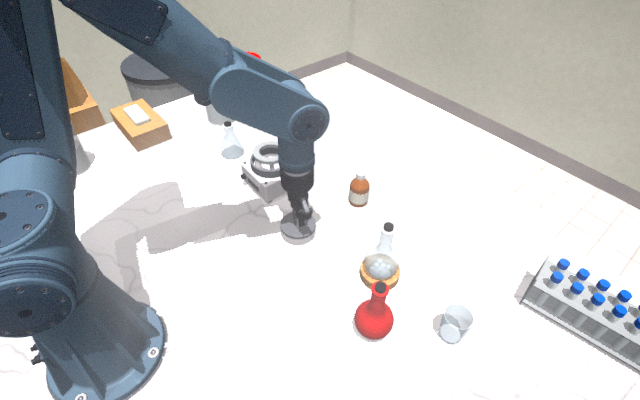

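The side view shows the cap upright in the gripper at (298,225), above the bench, with the mixer ring uncovered at (268,160).

>>> apply_moves(increments=[{"x":0,"y":1,"z":0,"ax":0,"ay":0,"az":0,"grip":1},{"x":0,"y":1.7,"z":0,"ax":0,"ay":0,"az":0,"grip":1},{"x":0,"y":2.2,"z":0,"ax":0,"ay":0,"az":0,"grip":1},{"x":0,"y":2.2,"z":0,"ax":0,"ay":0,"az":0,"grip":1},{"x":0,"y":2.2,"z":0,"ax":0,"ay":0,"az":0,"grip":1}])

```text
time_s: 6.75
eef_pos: [0.4906, -0.0002, 0.0514]
eef_rot: [-0.573, 0.574, 0.415, -0.413]
wrist_force: [-0.3, 0.9, -0.7]
opening: 0.236
```

>>> apply_moves(increments=[{"x":0,"y":0.3,"z":0,"ax":0,"ay":0,"az":0,"grip":1},{"x":0,"y":0.5,"z":0,"ax":0,"ay":0,"az":0,"grip":1},{"x":0,"y":0.5,"z":0,"ax":0,"ay":0,"az":0,"grip":1}])

```text
time_s: 7.12
eef_pos: [0.4909, -0.0003, 0.0475]
eef_rot: [-0.573, 0.574, 0.415, -0.413]
wrist_force: [-5.1, 0.2, 12.4]
opening: 0.245
```

>>> apply_moves(increments=[{"x":0,"y":-0.1,"z":0,"ax":0,"ay":0,"az":0,"grip":1},{"x":0,"y":-0.1,"z":0,"ax":0,"ay":0,"az":0,"grip":0},{"x":0,"y":-0.1,"z":0,"ax":0,"ay":0,"az":0,"grip":0},{"x":0,"y":-0.1,"z":0,"ax":0,"ay":0,"az":0,"grip":0},{"x":0,"y":-0.1,"z":0,"ax":0,"ay":0,"az":0,"grip":0},{"x":0,"y":-0.1,"z":0,"ax":0,"ay":0,"az":0,"grip":0},{"x":0,"y":-2,"z":0,"ax":0,"ay":0,"az":0,"grip":0},{"x":0,"y":-6,"z":0,"ax":0,"ay":0,"az":0,"grip":0},{"x":0,"y":-12,"z":0,"ax":0,"ay":0,"az":0,"grip":0},{"x":0,"y":-18,"z":0,"ax":0,"ay":0,"az":0,"grip":0},{"x":0,"y":-20,"z":0,"ax":0,"ay":0,"az":0,"grip":0},{"x":0,"y":-20,"z":0,"ax":0,"ay":0,"az":0,"grip":0}])

```text
time_s: 8.62
eef_pos: [0.4915, -0.0005, 0.2494]
eef_rot: [-0.572, 0.575, 0.416, -0.412]
wrist_force: [-0.9, 0.9, -0.8]
opening: 0.995
```

```bash
python3 - <<'E'
from h import *
o,p,R=tool();print(p,o["wrist_force"],o["opening"])
for n in ("side","top"):
  im=vision.camera(n); c=cv2.convertScaleAbs(im,alpha=1.6); cv2.imwrite(f"pics/g_{n}.png",c[:,:,::-1])
im=vision.camera("wrist");cv2.imwrite("pics/g_wrist.png",cv2.convertScaleAbs(im,alpha=1.6)[:,:,::-1])
E
```

```text
[ 0.4915 -0.0005  0.2494] [-0.8869  0.9184 -0.7883] 0.9950817462510957
```

View pics/g_side.png

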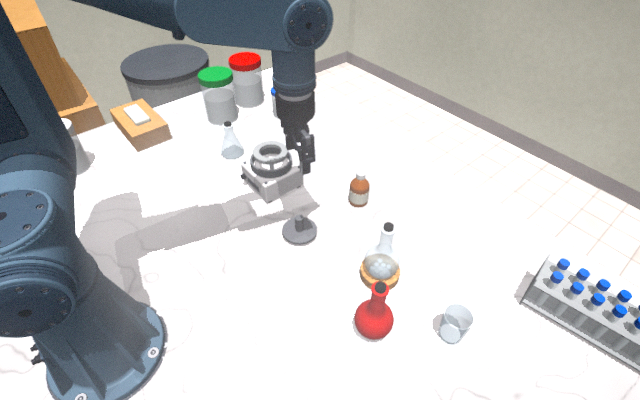

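View pics/g_wrist.png

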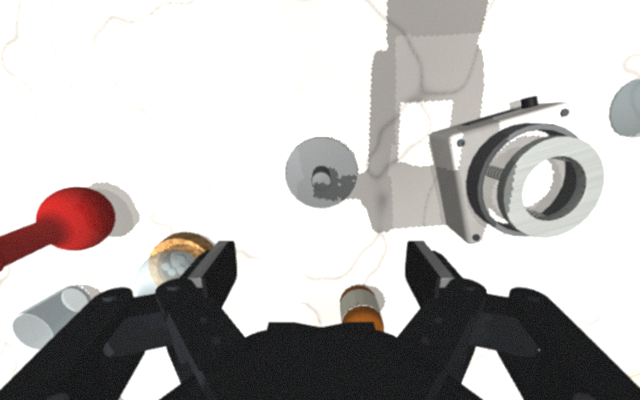

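The side view shows the cap standing upright on the bench at (298,230), and the wrist view shows it clear of the mixer at (321,172). Next I'll go to the flask.

>>> apply_moves(increments=[{"x":-3,"y":-1,"z":-2,"ax":0,"ay":0,"az":0,"grip":0},{"x":-7,"y":-1,"z":-5,"ax":0,"ay":0,"az":0,"grip":0},{"x":-12,"y":-1,"z":-8,"ax":0,"ay":0,"az":0,"grip":0},{"x":-16,"y":-1,"z":-11,"ax":0,"ay":0,"az":0,"grip":0},{"x":-18.8,"y":-1,"z":-12.8,"ax":0,"ay":0,"az":0,"grip":0},{"x":-18.8,"y":-1,"z":-12.8,"ax":0,"ay":0,"az":0,"grip":0},{"x":-18.8,"y":-1,"z":-12.8,"ax":0,"ay":0,"az":0,"grip":0},{"x":-18.8,"y":-1,"z":-12.8,"ax":0,"ay":0,"az":0,"grip":0}])

```text
time_s: 9.78
eef_pos: [0.5516, -0.2175, 0.2548]
eef_rot: [0.574, -0.572, -0.414, 0.414]
wrist_force: [0.2, 0.2, 1.2]
opening: 1.0
```

```bash
python3 - <<'E'
from h import *
o,p,R=tool();print(p,R,o["q"])
C=vision.camera_params("wrist");im=vision.camera("wrist");c=cv2.resize(im[130:330,220:420],None,fx=3,fy=3,interpolation=cv2.INTER_CUBIC);cv2.imwrite("pics/h_wrist.png",cv2.convertScaleAbs(c,alpha=1.6)[:,:,::-1])
print(proj(C,[.5542,-.2194,.1725]))
im=vision.camera("side");c=cv2.resize(im[190:320,320:450],None,fx=4.5,fy=4.5,interpolation=cv2.INTER_CUBIC);cv2.imwrite("pics/h_side.png",cv2.convertScaleAbs(c,alpha=1.6)[:,:,::-1])
E
```

```text
[ 0.5516 -0.2175  0.2548] [[ 0.3131 -0.0017 -0.9497]
 [ 0.9497  0.0019  0.3131]
 [ 0.0013 -1.      0.0022]] [-0.576   0.2229  1.5604  0.0007  1.3607 -1.8284]
[318.0114 217.8088]
```

View pics/h_wrist.png

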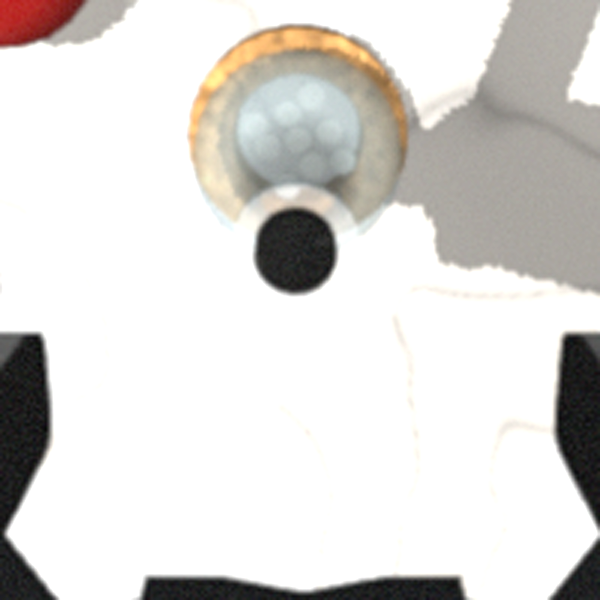

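View pics/h_side.png

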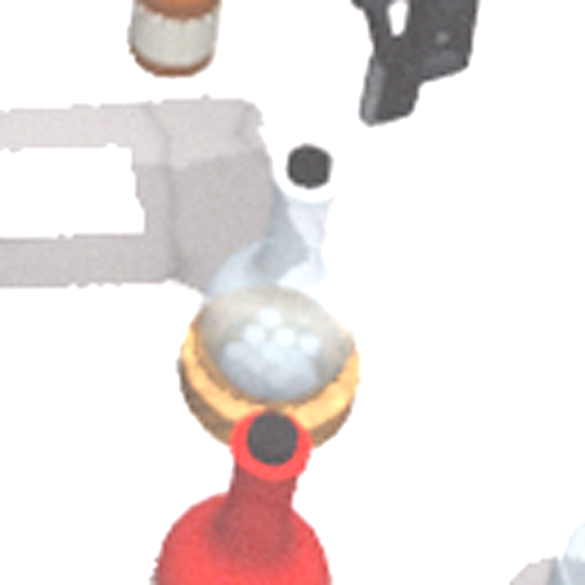

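```bash
python3 - <<'E'
from h import *
C=vision.camera_params("wrist");S=vision.camera_params("side");T=vision.camera_params("top")
w=np.array([318.3,213.]);s=np.array([388.5,226.5]);t=np.array([403.3,196.1])
print(atz(C,w,.1725),atz(S,s,.1725),atz(T,t,.1725));print(tri([(S,s),(T,t)]),tri([(S,s),(T,t),(C,w)]))
todo([.553,-.2185,.141])
E
```

```text
[ 0.5512 -0.2184  0.1725] [ 0.5494 -0.2219  0.1725] [ 0.5542 -0.2194  0.1725]
(array([ 0.5542, -0.2197,  0.1675]), [np.float64(0.49057046575810437), np.float64(0.37229819302391204)]) (array([ 0.5538, -0.2195,  0.1673]), [np.float64(0.25370080798370526), np.float64(0.5582070889494447), np.float64(1.3248079207176844)])
pos [ 0.5518 -0.2177  0.2554] 
R
 [[ 0.313  -0.0008 -0.9497]
 [ 0.9497  0.0012  0.313 ]
 [ 0.0009 -1.      0.0011]]
shift cm [-0.0453 11.4388 -0.1474]
```

>>> apply_moves(increments=[{"x":-0.1,"y":4,"z":-0.15,"ax":0,"ay":0,"az":0,"grip":0},{"x":-0.1,"y":8,"z":-0.15,"ax":0,"ay":0,"az":0,"grip":0},{"x":-0.1,"y":11.4,"z":-0.15,"ax":0,"ay":0,"az":0,"grip":0},{"x":-0.1,"y":11.4,"z":-0.15,"ax":0,"ay":0,"az":0,"grip":0},{"x":-0.1,"y":11.4,"z":-0.15,"ax":0,"ay":0,"az":0,"grip":0},{"x":-0.1,"y":11.4,"z":-0.15,"ax":0,"ay":0,"az":0,"grip":1},{"x":-0.1,"y":11.4,"z":-0.15,"ax":0,"ay":0,"az":0,"grip":1},{"x":-0.1,"y":11.4,"z":-0.15,"ax":0,"ay":0,"az":0,"grip":1},{"x":-0.1,"y":11.4,"z":-0.15,"ax":0,"ay":0,"az":0,"grip":1},{"x":-0.1,"y":11.4,"z":-0.15,"ax":0,"ay":0,"az":0,"grip":1},{"x":-0.1,"y":11.4,"z":-0.15,"ax":0,"ay":0,"az":0,"grip":1}])

```text
time_s: 11.25
eef_pos: [0.5531, -0.2195, 0.142]
eef_rot: [0.573, -0.573, -0.414, 0.414]
wrist_force: [-0.8, -1.2, 6.0]
opening: 0.324
```

```bash
python3 - <<'E'
from h import *
o,p,R=tool();print(p,R,o["wrist_force"],o["torque"],o["opening"])
C=vision.camera_params("wrist");im=vision.camera("wrist");c=cv2.resize(im[180:400,200:440],None,fx=2.5,fy=2.5,interpolation=cv2.INTER_CUBIC);cv2.imwrite("pics/i_wrist.png",cv2.convertScaleAbs(c,alpha=1.6)[:,:,::-1])
E
```

```text
[ 0.5531 -0.2195  0.142 ] [[ 0.3131  0.     -0.9497]
 [ 0.9497  0.0002  0.3131]
 [ 0.0002 -1.      0.0001]] [-0.8464 -1.2036  6.0076] [-0.3067  0.2844 -0.0756] 0.32401341606122946
```

View pics/i_wrist.png

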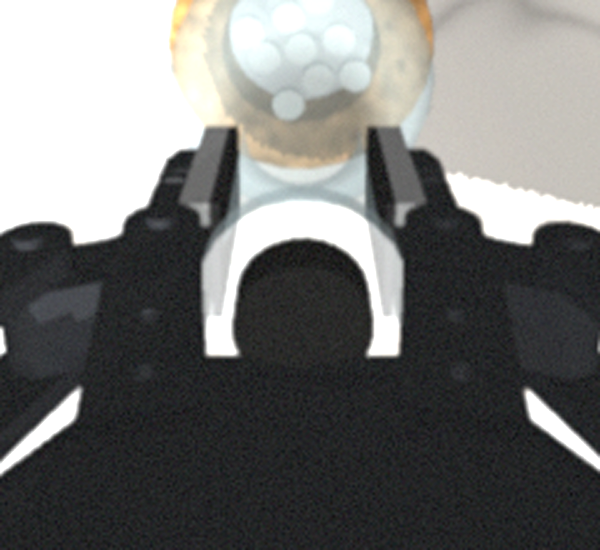

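>>> apply_moves(increments=[{"x":0,"y":-1.5,"z":0,"ax":0,"ay":0,"az":0,"grip":1},{"x":0,"y":-4,"z":0,"ax":0,"ay":0,"az":0,"grip":1},{"x":0,"y":-7,"z":0,"ax":0,"ay":0,"az":0,"grip":1},{"x":0,"y":-10,"z":0,"ax":0,"ay":0,"az":0,"grip":1},{"x":0,"y":-13,"z":0,"ax":0,"ay":0,"az":0,"grip":1},{"x":0,"y":-13.5,"z":0,"ax":0,"ay":0,"az":0,"grip":1}])

```text
time_s: 12.05
eef_pos: [0.554, -0.2198, 0.2795]
eef_rot: [-0.572, 0.574, 0.415, -0.414]
wrist_force: [0.4, 0.8, -1.8]
opening: 0.321
```

```bash
python3 - <<'E'
from h import *
o,p,R=tool();print(o["wrist_force"],o["torque"],o["opening"])
todo([.5505,.204,.2775])
E
```

```text
[ 0.376   0.8352 -1.8303] [-0.0249 -0.0076 -0.038 ] 0.32072232734981443
pos [ 0.554  -0.2198  0.2795] 
R
 [[ 0.3129  0.0035 -0.9498]
 [ 0.9498 -0.0016  0.3129]
 [-0.0004 -1.     -0.0039]]
shift cm [40.1406  0.1299 13.5958]
```

>>> apply_moves(increments=[{"x":3,"y":0,"z":1,"ax":0,"ay":0,"az":0,"grip":1},{"x":7.5,"y":0,"z":2.5,"ax":0,"ay":0,"az":0,"grip":1},{"x":12,"y":0,"z":4,"ax":0,"ay":0,"az":0,"grip":1},{"x":16.5,"y":0,"z":5.5,"ax":0,"ay":0,"az":0,"grip":1},{"x":21,"y":0,"z":7,"ax":0,"ay":0,"az":0,"grip":1},{"x":25.5,"y":0,"z":8.6,"ax":0,"ay":0,"az":0,"grip":1},{"x":30,"y":0,"z":10.2,"ax":0,"ay":0,"az":0,"grip":1},{"x":34.5,"y":0,"z":11.7,"ax":0,"ay":0,"az":0,"grip":1},{"x":38,"y":0,"z":12.9,"ax":0,"ay":0,"az":0,"grip":1},{"x":40.1,"y":0.1,"z":13.6,"ax":0,"ay":0,"az":0,"grip":1},{"x":40.1,"y":0.1,"z":13.6,"ax":0,"ay":0,"az":0,"grip":1},{"x":40.1,"y":0.1,"z":13.6,"ax":0,"ay":0,"az":0,"grip":1}])

```text
time_s: 13.55
eef_pos: [0.5498, 0.2031, 0.2767]
eef_rot: [-0.572, 0.574, 0.414, -0.414]
wrist_force: [-0.5, -0.0, -3.3]
opening: 0.322
```

```bash
python3 - <<'E'
from h import *
for _ in range(3): vision.camera("top")
o,p,R=tool();print(p,o["wrist_force"],o["opening"]); print(R)
for n,(r0,r1,c0,c1) in {"top":(150,250,190,310),"side":(60,220,180,340),"wrist":(100,400,170,470)}.items():
  im=vision.camera(n);k=600/max(r1-r0,c1-c0);c=cv2.resize(im[r0:r1,c0:c1],None,fx=k,fy=k,interpolation=cv2.INTER_CUBIC);cv2.imwrite(f"pics/j_{n}.png",cv2.convertScaleAbs(c,alpha=1.6)[:,:,::-1]); print(n,k)
E
```

```text
[0.5504 0.2026 0.2775] [ 0.5888 -0.4218 -3.3117] 0.32697025802273144
[[ 0.3141  0.0031 -0.9494]
 [ 0.9494 -0.0019  0.3141]
 [-0.0008 -1.     -0.0035]]
top 5.0
side 3.75
wrist 2.0
```

View pics/j_top.png

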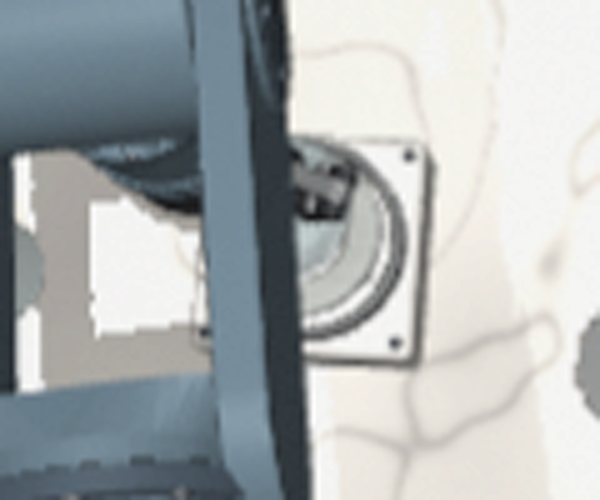

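View pics/j_side.png

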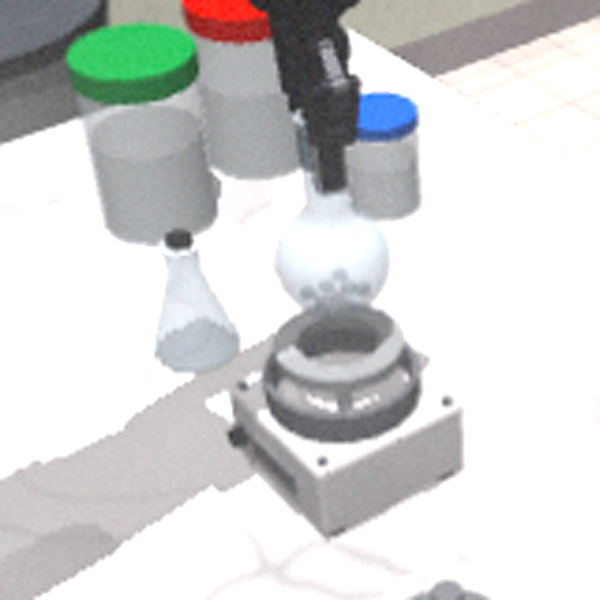

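View pics/j_wrist.png

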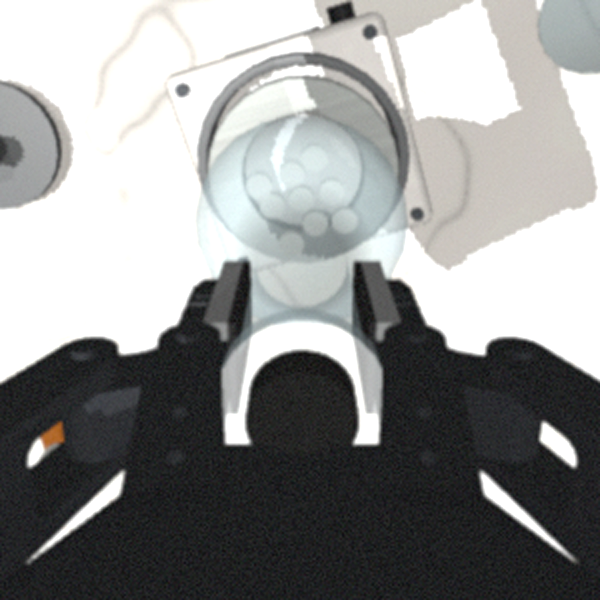

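```bash
python3 - <<'E'
from h import *
S=vision.camera_params("side");C=vision.camera_params("wrist")
o,p,R=tool();print(p)
g=lambda q:np.round(((q[0]-180)*3.75,(q[1]-60)*3.75),1)
m=np.array([.551,.204])
for z in(.07,.095,.121): print("axis",z,g(proj(S,[*m,z])))
# outline predictions
a=np.linspace(0,2*np.pi,200)
for r,z in((.048,.121),(.058,.095)):
  P=np.array([g(proj(S,[m[0]+r*np.cos(t),m[1]+r*np.sin(t),z])) for t in a]);print(r,P.min(0),P.max(0))
print("bulb at tcp",g(proj(S,[p[0],p[1],.19])),"shift of 1cm toolz",g(proj(S,[p[0]-.0095,p[1]+.0031,.19])), "1cm x",g(proj(S,[p[0]+.0031,p[1]+.0095,.19])))
w=lambda q:np.round(((q[0]-170)*2,(q[1]-100)*2),1)
print("wrist: screws pred",[w(proj(C,[*m,z])) for z in(.07,.095)], "bulb",w(proj(C,[p[0],p[1],.19])))
for r,z in((.058,.095),):
  P=np.array([w(proj(C,[m[0]+r*np.cos(t),m[1]+r*np.sin(t),z])) for t in a]);print(r,P.min(0),P.max(0))
E
```

```text
[0.5505 0.203  0.2779]
axis 0.07 [344.  391.6]
axis 0.095 [341.5 365.1]
axis 0.121 [338.8 336.6]
0.048 [272.3 298.5] [404.9 377.4]
0.058 [262.4 318.9] [420.1 415.1]
bulb at tcp [331.4 257.1] shift of 1cm toolz [317.5 260.1] 1cm x [327.3 249.7]
wrist: screws pred [array([302. , 155.8]), array([302. , 165.5])] bulb [299.  221.6]
0.058 [194.7  55.4] [409.4 265. ]
```

>>> apply_moves(increments=[{"x":0.1,"y":1.2,"z":0.05,"ax":0,"ay":0,"az":0,"grip":1},{"x":0.1,"y":2.4,"z":0.05,"ax":0,"ay":0,"az":0,"grip":1},{"x":0.1,"y":3.6,"z":0.05,"ax":0,"ay":0,"az":0,"grip":1},{"x":0.1,"y":3.8,"z":0.05,"ax":0,"ay":0,"az":0,"grip":1},{"x":0.1,"y":3.8,"z":0.05,"ax":0,"ay":0,"az":0,"grip":1},{"x":0.1,"y":3.8,"z":0.05,"ax":0,"ay":0,"az":0,"grip":1}])

```text
time_s: 14.6
eef_pos: [0.5508, 0.2041, 0.2404]
eef_rot: [-0.572, 0.575, 0.415, -0.413]
wrist_force: [0.2, -0.2, -2.6]
opening: 0.321
```

```bash
python3 - <<'E'
from h import *
o,p,R=tool();print(p,o["wrist_force"],o["opening"])
for n,(r0,r1,c0,c1) in {"side":(80,200,210,330),"wrist":(100,400,170,470)}.items():
  im=vision.camera(n);k=600/max(r1-r0,c1-c0);c=cv2.resize(im[r0:r1,c0:c1],None,fx=k,fy=k,interpolation=cv2.INTER_CUBIC);cv2.imwrite(f"pics/k_{n}.png",cv2.convertScaleAbs(c,alpha=1.4)[:,:,::-1]); print(n,k)
E
```

```text
[0.5508 0.2041 0.2404] [ 0.1631 -0.2452 -2.5889] 0.3214507463774378
side 5.0
wrist 2.0
```

View pics/k_side.png

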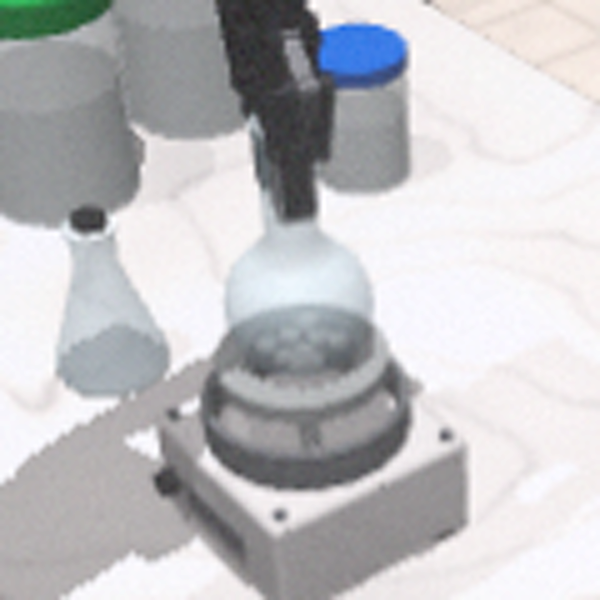

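View pics/k_wrist.png

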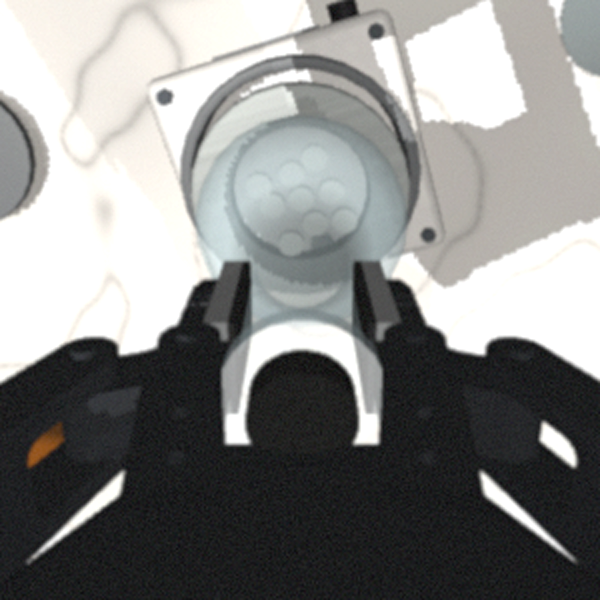

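>>> apply_moves(increments=[{"x":0,"y":0.4,"z":0.05,"ax":0,"ay":0,"az":0,"grip":1},{"x":0,"y":0.8,"z":0.05,"ax":0,"ay":0,"az":0,"grip":1},{"x":0,"y":1.2,"z":0.05,"ax":0,"ay":0,"az":0,"grip":1},{"x":0,"y":1.2,"z":0.05,"ax":0,"ay":0,"az":0,"grip":1}])

```text
time_s: 15.2
eef_pos: [0.5503, 0.2041, 0.2284]
eef_rot: [-0.572, 0.575, 0.415, -0.413]
wrist_force: [-2.6, -2.0, 2.6]
opening: 0.318
```

```bash
python3 - <<'E'
from h import *
for _ in range(2): vision.camera("side")
o,p,R=tool();print(p,o["wrist_force"],o["torque"],o["opening"],o["time_s"])
E
```

```text
[0.5503 0.2041 0.2286] [-1.9991 -0.1618  2.0395] [-0.1544  0.4531 -0.005 ] 0.323979790543965 15.3
```

>>> apply_moves(increments=[{"x":0,"y":0.5,"z":0.1,"ax":0,"ay":0,"az":0,"grip":1},{"x":0,"y":1.0,"z":0.1,"ax":0,"ay":0,"az":0,"grip":1},{"x":0,"y":1.5,"z":0.1,"ax":0,"ay":0,"az":0,"grip":1},{"x":0,"y":2.0,"z":0.1,"ax":0,"ay":0,"az":0,"grip":1},{"x":0,"y":2.0,"z":0.1,"ax":0,"ay":0,"az":0,"grip":1},{"x":0,"y":2.0,"z":0.1,"ax":0,"ay":0,"az":0,"grip":1}])

```text
time_s: 16.05
eef_pos: [0.5499, 0.2043, 0.2091]
eef_rot: [-0.571, 0.575, 0.415, -0.413]
wrist_force: [-2.1, -0.9, 7.4]
opening: 0.329
```

```bash
python3 - <<'E'
from h import *
im=vision.camera("side")
o,p,R=tool();print(p,o["wrist_force"],o["torque"],o["opening"],o["time_s"])
for n,(r0,r1,c0,c1) in {"side":(80,200,210,330),"wrist":(100,400,170,470)}.items():
  im=vision.camera(n);k=600/max(r1-r0,c1-c0);c=cv2.resize(im[r0:r1,c0:c1],None,fx=k,fy=k,interpolation=cv2.INTER_CUBIC);cv2.imwrite(f"pics/l_{n}.png",cv2.convertScaleAbs(c,alpha=1.4)[:,:,::-1]); print(n,k)
E
```

```text
[0.5499 0.2043 0.2091] [-2.6072 -1.5965  7.0699] [-0.4169  0.3701 -0.0074] 0.3267256152961114 16.1
side 5.0
wrist 2.0
```

View pics/l_side.png

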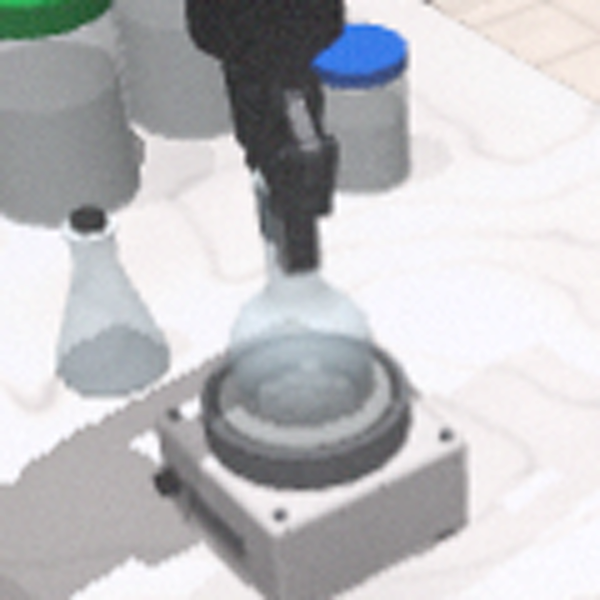

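View pics/l_wrist.png

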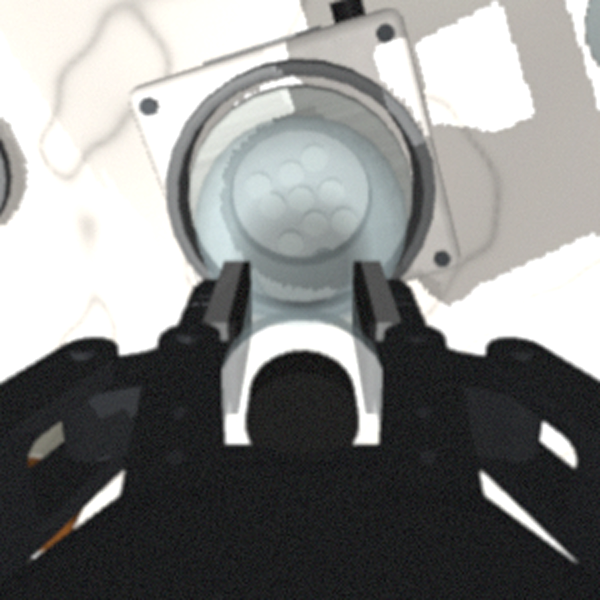

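>>> apply_moves(increments=[{"x":0,"y":0.15,"z":0.05,"ax":0,"ay":0,"az":0,"grip":1},{"x":0,"y":0.15,"z":0.05,"ax":0,"ay":0,"az":0,"grip":1},{"x":0,"y":0.15,"z":0.05,"ax":0,"ay":0,"az":0,"grip":1},{"x":0,"y":0.15,"z":0.05,"ax":0,"ay":0,"az":0,"grip":1}])

```text
time_s: 16.7
eef_pos: [0.5498, 0.2043, 0.2083]
eef_rot: [-0.571, 0.575, 0.416, -0.413]
wrist_force: [-2.7, -2.7, 7.7]
opening: 0.321
```

```bash
python3 - <<'E'
from h import *
for _ in range(3):
  im=vision.camera("side")
  o,p,R=tool();print(p,o["wrist_force"],o["opening"],o["time_s"])
cv2.imwrite("pics/m_side.png",cv2.convertScaleAbs(im,alpha=1.5)[:,:,::-1])
S=vision.camera_params("side")
# flush check: ring outline predictions at different z vs crop
a=np.linspace(0,2*np.pi,100)
c=cv2.resize(im[120:200,230:320],None,fx=7,fy=7,interpolation=cv2.INTER_CUBIC)
c=cv2.convertScaleAbs(c,alpha=1.4)[:,:,::-1].copy(); 
for r,z,col in((.058,.095,(0,0,255)),(.048,.095,(0,255,0)),(.03,.095,(255,0,0))):
  P=np.array([(proj(S,[.551+r*np.cos(t),.204+r*np.sin(t),z])-[230,120]+.5)*7 for t in a]).astype(int); cv2.polylines(c,[P],True,col,1)
cv2.imwrite("pics/m_crop.png",c)
E
```

```text
[0.5498 0.2043 0.2083] [-2.4205 -2.9575  7.4974] 0.3222928403384649 16.75
[0.5498 0.2043 0.2083] [-1.4861 -2.2925  7.0296] 0.32053463718299335 16.8
[0.5498 0.2043 0.2083] [-3.1339 -1.9488  7.0703] 0.323609379041312 16.85
```

View pics/m_side.png

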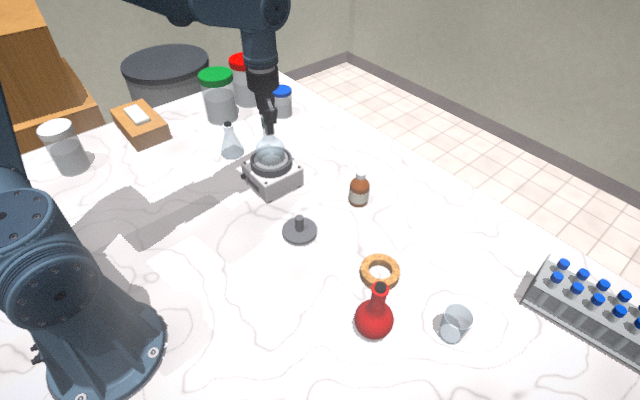

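View pics/m_crop.png

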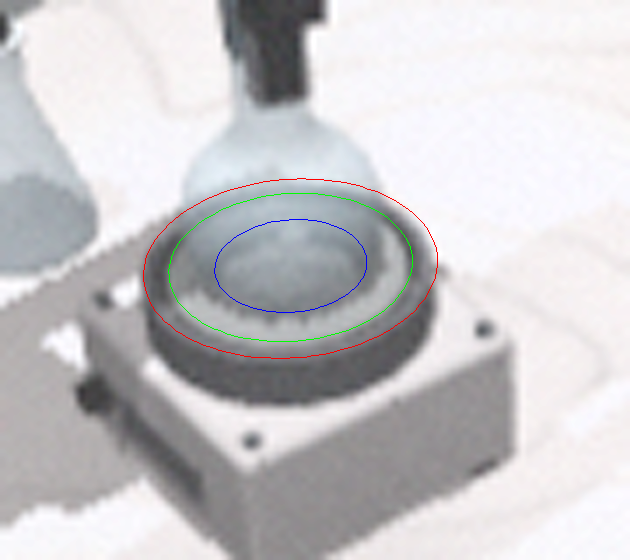

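The side view shows the ring level with the collar (the drawn flush outlines match). The flask is upright in it, the cap stands at (300,232), and the conical flask, amber bottle and beaker look unmoved.

```bash
python3 - <<'E'
from h import *
print(ctrl.get_obs()["wrist_force"],ticket.hand_in())
E
```

```text
the job is handed in; nothing more can be done
[-3.1339 -1.9488  7.0703] None
```

I finished the job and handed it in at about 17 s of the 51 s allowed; the hand-in reports no verdict.

- **Cap:** it was lifted off the mixer and stands plug down on the bench at about (0.49, 0.00), roughly 0.21 m from the ring axis. The gripper has let go of it.
- **Flask:** it was moved from the cork ring to the mixer's sprung ring, pressed down, and is still gripped by the neck.
- **Other glassware:** the conical flask, amber bottle and beaker look unmoved in the last side picture. I did not re-measure their positions.

**Last checks:**
- **Ring depth:** the side picture shows the ring level with the collar, matching the outline drawn for flush.
- **Push on the ring:** the wrist reads about 7 N upward. Adding the flask's weight gives about 9.6 N on the ring, where flush needs 10 N. By the given spring figures, that puts the ring about 24–26 mm down.
- **Grip opening:** it stayed at about 27 mm, which fits the 28 mm neck.

**What disagreed:**
- **Mixer position:** the wrist camera placed the mixer up to 7 mm away from where the top camera did on the first look, and 2–3 mm away closer up. I used the position the top and side cameras agreed on, (0.551, 0.204).
- **Sideways force:** 2–3 N remains on the flask, so it may be a millimetre or so off centre; the limit is 8 mm.
- **Last press:** pressing a final 0.8 mm raised the measured force by no clear amount.

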